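# Shut a circuit board into its test jig

## Task

Get the board test jig on the bench ready to test: with the fingertips, gently push the board carrier along its guide fully home against the back stop, and only then push the open lid down until it is fully shut over the board. Do not lift the carrier out of its guide, and leave the things lying around the jig alone.

Things in the scene. Friction and masses are not known exactly. Their poses are not given: they have to be found in the camera images.
- jig: Test jig: flat grey box fixed to the bench, 275 mm long (x -150 to +125), 190 wide, 45 high. Origin at bench height; x along its guide, away from the robot, y left, z up; yaw within 0.42 rad. On its flat top (z 45) runs a guide 120 mm wide between rails 12 mm high, 10 thick. The lid is hinged on the left side and shuts onto a ledge on the right side (y -83, top at z 69).
- back_stop (a point): Middle of the face of the back stop, the steel bar 20 mm high across the far end of the guide; at (112, 0, 55) mm in the jig's frame. Axes as the jig's.
- carrier: Board carrier: loose black plate 170 x 114 x 8 mm lying in the guide, about 350 g (varies by 40 %), with a green circuit board fixed on it (highest part 18 mm above the underside). Origin: centre of its underside, x towards the back stop. Slides easily (about 1 N). Fully home its origin is at x = 27 mm in the jig's frame, its far end on the back stop; it starts 45 to 75 mm short.
- tab_front (a point): Middle of the front face of the carrier's upright black tab, where to push: at (-85, 0, 23) mm in the carrier's frame. The tab, at the carrier's robot-side end, is 60 mm wide, 8 thick, and tops out 38 mm above the carrier's underside, 83 above the bench. With the carrier home it stands 30 mm in front of the lid.
- lid (a joint): Angle of the jig's lid, rad: 0 shut (lid level), growing as it opens upward; starts 1.05 to 1.45, stop at 1.6. The hinge is stiff (0.4 N m friction, 1 to 4 N at the free edge): the lid stays wherever it is left and must be pushed all the way down.
- lid_hinge (a point): Mid-point of the lid's hinge axis, at (50, 83, 74) mm in the jig's frame; the axis runs along the jig's x. This frame turns with the lid: -y from hinge to free edge, z out of the outer face (up when shut). The lid is an aluminium plate 140 mm along the axis, 163 from axis to free edge, 8 thick (4 either side of the axis plane); a black lip 60 mm long sticks out 12 more.
- lid_edge (a point): Middle of the lid's free edge on its outer face, at y = -163, z = +4 mm in lid_hinge's frame. When shut it is 78 mm above the bench.
- spool: Bystander: grey solder spool, 54 mm diameter, 44 mm high, standing beside the jig; origin at centre of underside.
- jar: Bystander: small closed jar, 50 mm diameter, 65 mm high, beside the jig; origin at centre of underside.
- carton: Bystander: small taped cardboard carton 60 x 45 x 50 mm high, beside the jig; origin at centre of underside.
- driver: Bystander: screwdriver lying on the bench to the right of the jig; origin at the middle of its underside.
Not all that is in view belongs to the job. There is more than one size of the carrier; the one meant has the size given above.

How it is judged:
By the outcome, as a careful person would: the job done as asked, in the order asked, and still so for the second after the job is handed in, with the robot touching nothing.
It also fails if it takes over 48 s, if anything falls off the work surface, if the arm or the gripper's body presses on something with over 40 N, if the wrist force passes 120 N, or if a joint passes its speed limit or range.

## Robot

A 6-joint arm with a two-finger parallel gripper is mounted at the origin on the work surface. World frame = base frame: x ahead of the robot, y to its left, z up, the work surface at z = 0. Lengths are in m, angles in rad, forces in N, time in s.
With the tool pointing down it reaches from about 0.275 to 0.725 m from the base axis. Payload 5.6 kg.
Tool frame: the origin (TCP) lies midway between the tips of the shut fingers; the grasp point (between the pads) lies 19 mm behind it; z points along the fingers, y is the line along which they close (so a half turn about z gives the same grasp; the last joint's range is limited). The gripper opens to 85 mm and grips with 20 to 120 N. Pads are 22 mm wide; open, the fingers measure 114 mm over their backs; the gripper's body (76 mm by 85 mm) begins 54 mm behind the grasp point. The pads swing forward as they close: fully open they stand 13 mm farther back than shut.
Start: joints at [1.4, 0.255, 0.108, 0, -1.424, -0.285], TCP at [0.242, 0.494, 0.231] pointing down, gripper open.
Joint ranges: [-2.95, 2.95], [-1.21, 1.97], [-1.09, 1.5], [-2.87, 1.71], [-2.94, -0.07], [-3.05, 3.05]. Speed limits (rad/s): [2.57, 2.57, 3.14, 3.14, 3.14, 3.14].

## Interface

Orientations are given as a rotation vector (axis times angle).
In Python, from bench import env gives the robot as it stands. The module is installed in compiled form; this text tells all that it offers.
- The arm moves only by the tool apply_moves, never from a script. Its argument "increments" is one flat list of numbers, 4 for each row, row after row: the shift along the tool's x, y, z in cm, then the turn about the tool's z in rad. In form: [tx, ty, tz, roll, tx, ty, tz, roll, ...]. A call has exactly 8 rows; each row shifts and turns the commanded pose from where the row before left it, along the tool's axes as they then stand; what a row does not reach is not made up. A row lasts 1/10 s, in which the tool goes at most 50 mm and 8.59 degrees, less where a joint would pass 70% of its speed; a pose out of reach is approached as far as the arm can. A call with a gripper value outside its range is refused whole. "grip" is the finger opening in cm, from 0 to 8.54, set as the call begins (left out, the last holds). The fingers move at their own pace and stop on an object; "grip_force" is the grip in N (left out, the last holds). Time passes only in rows, so rows that do not move let the fingers close, or fill a call up. It gives the time, the measured TCP pose, the force, the opening and the grip force at its end, in the units of the state.
- env.sense(): the state, without advancing time (a new reading comes with each control period).
- env.read_camera(name): name is "scene" or "top" or "wrist"; returns a dict with "image" (384x512x3 uint8, red, green, blue), "z_map" (384x512 float32, m along the optical axis (not along the pixel's ray), 0 where there is no reading), "K" (3x3 intrinsics, pixels), "rvec" (rotation vector, rad) and "tvec" (3), from world to camera coordinates, as OpenCV has them; the wrist camera has in their place "mount" (4x4, takes a point from camera to tool coordinates, whose origin is the TCP and whose axes are the flange's). Camera axes: x right, y down, z forward; pixel columns grow to the right and rows downward; lengths in m; the calibration is good to about 2 mm. The wrist camera is an equidistant fisheye: a pixel r from the principal point sees the ray r / f radians off the axis. A picture is of the moment at which its call begins: read the wrist's pose just before it.
- env.job_done(): hands the job in; it is judged then, once.
The state is a dict: "time": time; "qpos": joint angles; "joint_vel": joint speeds; "effort": joint torques, N m; "tool_pos": TCP position; "ee_rot": TCP orientation; "ft_force": force on the tool from outside, world axes, zero at the start; "torque": the same for the moment, N m; "grip_width": finger opening in m; "finger_force": force on a finger pad.
Only numpy, scipy, OpenCV 4.12 (cv2) and the standard library are available. Lean on these libraries where they do the work, as an engineer would, in place of code of your own. Each camera call takes 0.05 s, during which the arm holds its last target. There are 200 camera calls.

## Working session

There is one attempt and no reset: what is moved stays moved. The work goes in short steps, Python scripts to look and compute and a tool call to move; the robot and the scene stay as the last step left them, time stands still between calls to the robot, and variables do not carry over. Pictures are saved under pics/ and viewed, at most 10 in all, crops included, and the job is handed in when it is done.

Besides the shell and the picture viewer there is one more tool, called after ">>>" as name(argument=value, ...) on one line, values as JSON. apply_moves: Moves the arm, as the interface text tells. Its arguments: {"type":"object","properties":{"increments":{"type":"array"},"grip":{"type":"number"},"grip_force":{"type":"number"}},"required":["increments"]}

```bash
mkdir -p pics
cat > h.py <<'E'
import numpy as np, cv2
from bench import env
def cam(n):
    c=env.read_camera(n); return c
def pts(c):
    K=c["K"];z=c["z_map"];v,u=np.indices(z.shape)
    P=np.stack([(u-K[0,2])/K[0,0]*z,(v-K[1,2])/K[1,1]*z,z],-1)
    R=cv2.Rodrigues(np.array(c["rvec"],float))[0]
    W=(P-np.array(c["tvec"]).ravel())@R
    W[z==0]=np.nan
    return W
E
python3 - <<'E'
from h import *
s=env.sense();print(s["tool_pos"],s["ee_rot"],s["time"])
a=cam("top");b=cam("scene")
np.savez("a.npz",**a);np.savez("b.npz",**b)
cv2.imwrite("pics/1.png",np.hstack([cv2.resize(x["image"],None,fx=.78,fy=.78) for x in(a,b)])[:,:,::-1])
cv2.imwrite("pics/top.png",cv2.resize(a["image"],None,fx=1.5,fy=1.5)[:,:,::-1])
cv2.imwrite("pics/scene.png",cv2.resize(b["image"],None,fx=1.5,fy=1.5)[:,:,::-1])
E
```

```text
[0.24182454 0.49341838 0.23038419] [ 3.05846387e+00 -7.09509679e-01 -5.66292600e-04] 0.0
```

View pics/top.png

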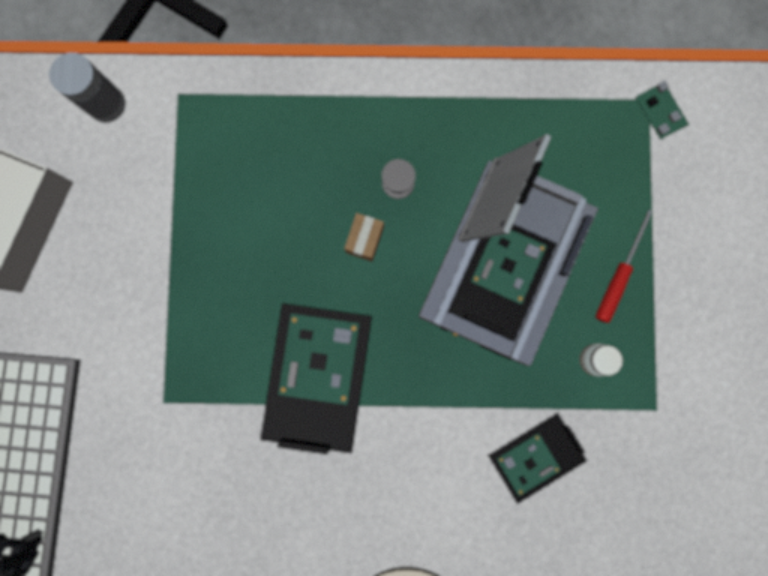

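View pics/scene.png

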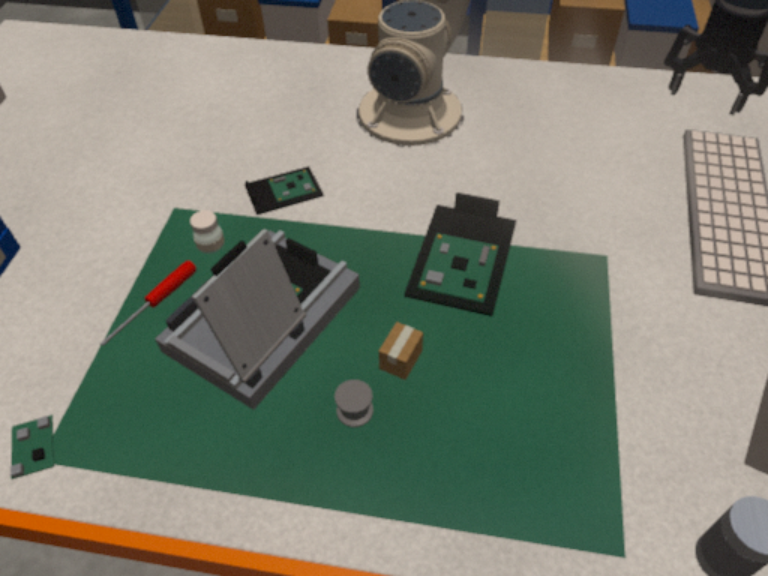

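The top view shows the jig at about (510,270) in the enlarged picture, with its guide running up and to the right (negative yaw). The lid is open on the left, and its free edge is at (530,190). The jar is at (603,360) and the driver at (615,290). Next I'll measure the jig from depth.

Run:
```python
from h import *
L=lambda f:dict(np.load(f))
out=[]
a=L("a.npz");b=L("b.npz")
Wa=pts(a);Wb=pts(b)
# jig surfaces near region in top image
roi=np.zeros(Wa.shape[:2],bool);roi[85:245,275:402]=1
z=Wa[...,2]
print(np.histogram(z[roi],bins=np.arange(-.01,.25,.005)))
img=a["image"].astype(int)
m=(roi&(z>.03)).astype(np.uint8)
cs=cv2.findContours(m,cv2.RETR_EXTERNAL,cv2.CHAIN_APPROX_NONE)[0]
c=max(cs,key=cv2.contourArea)
# rails: z~57 ; top z~45
for lo,hi in((.040,.049),(.049,.055),(.055,.060),(.062,.072),(.075,.09)):
    q=roi&(z>lo)&(z<hi); print(lo,hi,q.sum(),np.round(cv2.minAreaRect(Wa[q][:,:2].astype(np.float32)*1000),1).tolist() if 0 else cv2.minAreaRect(Wa[q][:,:2].astype(np.float32)*1000))
q=roi&(z>.037)&(z<.08)
r=cv2.minAreaRect(Wa[q][:,:2].astype(np.float32)*1000);print(r,cv2.boxPoints(r))
for n,(u,v) in dict(jig_fl=(421,316),fr=(531,362),br=(597,208),tab=(0,0),lip=(530,180),lidtop=(547,138),lidbot=(512,228),hingefar=(490,165),hingenear=(462,238),jar=(605,358)).items():
    print(n,np.round(Wa[int(v/1.5),int(u/1.5)]*1000))
for n,(u,v) in dict(tab=(301,250),lidA=(268,236),lidB=(202,300),lidC=(303,312),lidD=(245,378)).items():
    print(n,np.round(Wb[int(v/1.5),int(u/1.5)]*1000))
cv2.imwrite("pics/2.png",np.hstack([cv2.resize(a["image"][80:250,270:410],None,fx=3,fy=3,interpolation=2),cv2.resize(b["image"][130:280,95:245],(380,510))])[:,:,::-1])
```

```text
(array([   3, 2579, 7246,  167,   30,   36,   46,   38,   48,   65, 1226,
       2003, 1745, 2096,  399,  323,   93,   70,  139,   57,   41,   39,
         46,   49,   43,   41,   46,   45,   51,   44,   52,   50,   48,
         47,   60,   51,   57,   48,   57,   61,   55,   64,   54,   61,
         65,   64,   69,   77,  191,   32,  121]), array([-0.01 , -0.005,  0.   ,  0.005,  0.01 ,  0.015,  0.02 ,  0.025,
        0.03 ,  0.035,  0.04 ,  0.045,  0.05 ,  0.055,  0.06 ,  0.065,
        0.07 ,  0.075,  0.08 ,  0.085,  0.09 ,  0.095,  0.1  ,  0.105,
        0.11 ,  0.115,  0.12 ,  0.125,  0.13 ,  0.135,  0.14 ,  0.145,
        0.15 ,  0.155,  0.16 ,  0.165,  0.17 ,  0.175,  0.18 ,  0.185,
        0.19 ,  0.195,  0.2  ,  0.205,  0.21 ,  0.215,  0.22 ,  0.225,
        0.23 ,  0.235,  0.24 ,  0.245]))
0.04 0.049 3137 ((592.4718017578125, -147.16677856445312), (324.6767272949219, 290.97314453125), 0.8005232214927673)
0.049 0.055 1837 ((576.098876953125, -191.6592254638672), (274.01092529296875, 274.89178466796875), 66.78801727294922)
0.055 0.06 2096 ((573.5523681640625, -195.42840576171
[... 210 characters left out ...]
270507812, -100.60858154296875), (271.1575012207031, 62.59403610229492), 2.0206522941589355)
((591.2929077148438, -147.030517578125), (326.9701232910156, 291.04632568359375), 0.7248575687408447) [[ 4.2597992e+02 -3.5872164e+00]
 [ 4.2966193e+02 -2.9461026e+02]
 [ 7.5660590e+02 -2.9047382e+02]
 [ 7.5292389e+02  5.4922485e-01]]
jig_fl [505. -14.  45.]
fr [ 435. -197.    2.]
br [ 692. -309.    0.]
tab [1490. 1232. -753.]
lip [ 667. -141.  244.]
lidtop [ 726. -166.  232.]
lidbot [ 644. -156.   54.]
hingefar [ 746. -122.   48.]
hingenear [622. -74.  90.]
jar [ 444. -294.   66.]
tab [ 493. -111.   76.]
lidA [ 610. -109.  228.]
lidB [ 727. -162.  223.]
lidC [621. -73.  80.]
lidD [ 748. -125.   83.]
```

View pics/2.png

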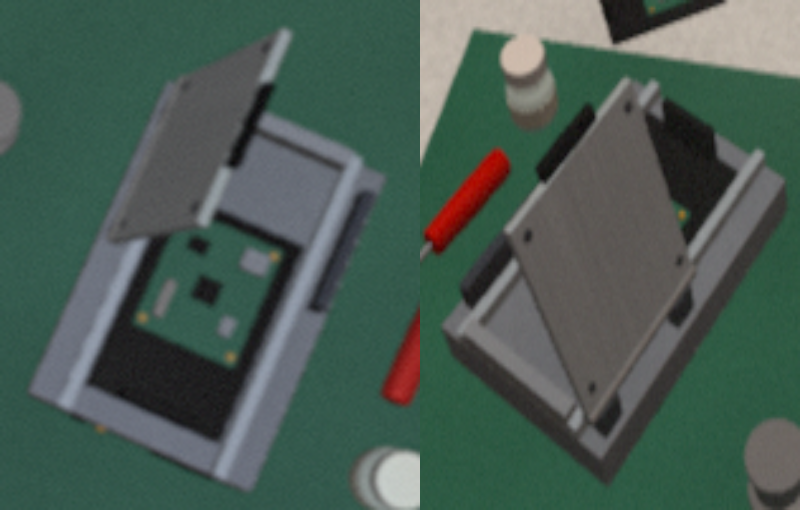

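The enlarged crop gives the jig's top corners at crop (30,392), (250,490) and (385,178), and the carrier's front corners at (90,383) and (220,440). I'll cast rays through those points and get the lid angle from lid-plane depth.

```bash
cat >> h.py <<'E'
def ray(c,u,v,z):
    K=c["K"];R=cv2.Rodrigues(np.array(c["rvec"],float))[0];t=np.array(c["tvec"]).ravel()
    o=-R.T@t;d=R.T@np.array([(u-K[0,2])/K[0,0],(v-K[1,2])/K[1,1],1]);return o+d*(z-o[2])/d[2]
E
python3 - <<'E'
from h import *
a=dict(np.load("a.npz"));b=dict(np.load("b.npz"))
cr=lambda x,y,z:ray(a,270+(x-1)/3,80+(y-1)/3,z)[:2]*1000
fl,fr,br=cr(30,392,.045),cr(250,490,.045),cr(385,178,.045)
print(fl,fr,br,np.linalg.norm(fl-fr),np.linalg.norm(br-fr))
d=br-fr;y1=np.arctan2(d[1],d[0]);d=fl-fr;y2=np.arctan2(-d[0],d[1]);print("yaw",y1,y2)
# rails line fit by depth z 55-60, right rail edges
yaw=(y1*275+y2*190)/465
X=np.array([np.cos(yaw),np.sin(yaw)]);Y=np.array([-X[1],X[0]])
O=((fl+fr)/2+150*X + ((fr+br)/2 -(-95*Y) +12.5*X))/2
print("yaw",yaw,"O1",(fl+fr)/2+150*X,"O2",(fr+br)/2+95*Y+12.5*X)
for n,p in dict(cfl=cr(90,383,.053),cfr=cr(220,440,.053),cbr=cr(300,245,.053),bstop=cr(255,120,.065),rail_in=cr(216,475,.057)).items(): print(n,(p-O)@X,(p-O)@Y)
for nm,c in(("top",a),("scene",b)):
    W=pts(c)*1000;x=(W[...,:2]-O)@X;y=(W[...,:2]-O)@Y;z=W[...,2]
    q=(x>-15)&(x<115)&(z>110)&(z<215)&(y<140)&(y>-60)
    A=np.c_[y[q],z[q]];p=np.polyfit(z[q],y[q],1);print(nm,q.sum(),"lid slope",np.arctan2(-1,p[0])*-1,"y at z74",np.polyval(p,74), "angle",np.pi/2-np.arctan(-p[0]))
    q=(x>-30)&(x<140)&(z>225)&(z<300)&(y<140)&(y>-60);print("edge",np.percentile(x[q],[2,50,98]),np.percentile(y[q],[2,50,98]),np.percentile(z[q],[2,50,98]))
    q=(x>-150)&(x<-40)&(abs(y)<50)&(z>68)&(z<95);print("tab",q.sum(),np.percentile(x[q],[3,50,97]),np.percentile(y[q],[3,50,97]),np.percentile(z[q],[3,97]))
    q=(x>-145)&(x<-130)&(abs(y)<50)&(z>30)&(z<60);print("topz",np.median(z[q]))
T=O+(-85-43+0)*0*X;print("O",O,"X",X)
E
```

```text
[504.58059435 -13.08357981] [ 430.66712989 -184.68399914] [ 678.62177918 -293.64120812] 186.84192287890832 270.8379247642738
yaw -0.4140241482641437 -0.40671405865827975
yaw -0.41103722993056485 O1 [ 605.12989412 -158.81784626] O2 [ 604.0615265  -157.06995476]
cfl -124.52172681069204 53.37246000739596
cfr -123.52420502092046 -56.044953938521964
cbr 42.48912897080338 -52.90274994817978
bstop 115.86559836208865 19.778337480352896
rail_in -149.81303357434768 -63.12544875894734
top 988 lid slope 1.8328512951549998 y at z74 87.95216068958828 angle 1.3087413584347933
edge [-18.06702656  47.17104804 116.58409451] [35.65582452 42.6350292  47.44335849] [225.53823493 232.88882142 245.19546589]
tab 115 [-126.33855753 -123.12176664 -118.48121654] [-26.56775421   2.32581635  31.30567743] [69.44485278 86.0078583 ]
topz 45.52635904075079
scene 2376 lid slope 1.832496238101465 y at z74 86.63786031992404 angle 1.3090964154883284
edge [-16.51521152  53.46793506 117.45698129] [35.72360473 43.15238891 47.39527238] [225.5670486  232.92030435 245.66074506]
tab 147 [-126.69994066 -120.68147187 -118.15476261] [-27.21821429   2.73951886  30.90646547] [68.99370876 86.65612305]
topz 46.947651593051965
O [ 604.59571031 -157.94390051] X [ 0.91670688 -0.39956038]
```

>>> apply_moves(increments=[2.6,2.8,0,-0.045,2.6,2.8,0,0,2.6,2.8,0,0,2.6,2.8,0,0,2.6,2.8,0,0,2.6,2.8,0,0,2.6,2.8,0,0,2.6,2.8,0,0], grip=0)

```text
time: 0.9
tool_pos: [0.3416, 0.2033, 0.2311]
ee_rot: [3.075, -0.64, -0.001]
ft_force: [1.1, 0.0, 0.3]
grip_width: -0.0002
finger_force: 0.0
```

>>> apply_moves(increments=[2.6,2.8,0,0,2.6,2.8,0,0,2.6,2.8,0,0,2.6,2.8,0,0,2.6,2.8,0,0,2.6,2.8,0,0,2.6,2.8,0,0,0,0,0,0])

```text
time: 1.7
tool_pos: [0.4306, -0.0508, 0.2306]
ee_rot: [3.073, -0.648, -0.002]
ft_force: [-0.7, 1.0, -0.8]
grip_width: -0.0002
finger_force: 0.0
```

```bash
cat >> h.py <<'E'
O=np.array([604.6,-157.9]);yaw=-.411
X=np.array([np.cos(yaw),np.sin(yaw)]);Y=np.array([-X[1],X[0]])
def st():
    s=env.sense();R=cv2.Rodrigues(np.array(s["ee_rot"],float))[0];p=np.array(s["tool_pos"])*1000
    print("t",round(s["time"],2),"jig",np.round([(p[:2]-O)@X,(p[:2]-O)@Y,p[2]],1),"head",round(np.arctan2(R[1,0],R[0,0]),3),"tilt",np.round(R[2],3),"F",np.round(s["ft_force"],1),"w",s["grip_width"])
E
python3 - <<'E'
from h import *
st(); c=cam("wrist");print(np.round(c["mount"],3))
cv2.imwrite("pics/3.png",c["image"][:,:,::-1])
E
```

```text
t 1.7 jig [-202.3   28.7  230.6] head -0.416 tilt [-0.001  0.002 -1.   ] F [-0.7  1.  -0.8] w -0.00023604335775901292
[[ 0.001 -0.956 -0.293  0.075]
 [ 1.     0.001  0.     0.   ]
 [-0.    -0.293  0.956 -0.142]
 [ 0.     0.     0.     1.   ]]
```

View pics/3.png

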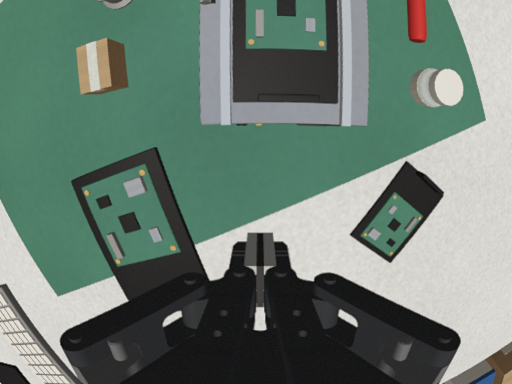

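The wrist view shows the jig's front edge level at row 124, so the tool is lined up with the guide. The tab is at about (290,97), and there is clear bench in front of it. I'll shift right first, then descend in front of the tab.

>>> apply_moves(increments=[1.2,2.0,2,0,1.3,2.1,3,0,1.2,0,3,0,0,0,3,0,0,0,3,0,0,0,2.4,0,0,0,0,0,0,0,0,0])

```text
time: 2.55
tool_pos: [0.448, -0.0993, 0.0679]
ee_rot: [3.076, -0.639, -0.0]
ft_force: [0.4, -0.9, 0.3]
grip_width: 0.0
finger_force: 0.0
```

Run:
```python
from h import *
st()
```

```text
t 2.55 jig [-167.    -8.9   67.9] head -0.409 tilt [-0.  0. -1.] F [ 0.4 -0.9  0.3] w 7.960583061108487e-06
```

>>> apply_moves(increments=[1,0,0,0,1,0,0,0,0.5,0,0,0,0.5,0,0,0,0.5,0,0,0,0.5,0,0,0,0.5,0,0,0,0.5,0,0,0])

```text
time: 3.35
tool_pos: [0.4939, -0.12, 0.0672]
ee_rot: [3.076, -0.641, -0.0]
ft_force: [-0.5, 0.1, 1.1]
grip_width: 0.0001
finger_force: 0.5
```

>>> apply_moves(increments=[0.5,0,0,0,0.5,0,0,0,0.5,0,0,0,0.5,0,0,0,0.5,0,0,0,0.4,0,0,0,0.4,0,0,0,0.3,0,0,0])

```text
time: 4.15
tool_pos: [0.527, -0.1343, 0.0673]
ee_rot: [3.076, -0.641, 0.0]
ft_force: [-0.2, 1.0, 1.4]
grip_width: -0.0004
finger_force: 0.5
```

Run:
```python
from h import *
st();a=cam("top");b=cam("scene")
cv2.imwrite("pics/4.png",np.hstack([cv2.resize(a["image"][80:250,270:410],None,fx=3,fy=3,interpolation=2),cv2.resize(b["image"][130:280,95:245],(380,510))])[:,:,::-1])
```

```text
t 4.15 jig [-80.6  -9.4  67.3] head -0.411 tilt [ 0. -0. -1.] F [-0.2  1.   1.4] w -0.0004398581309066701
```

View pics/4.png

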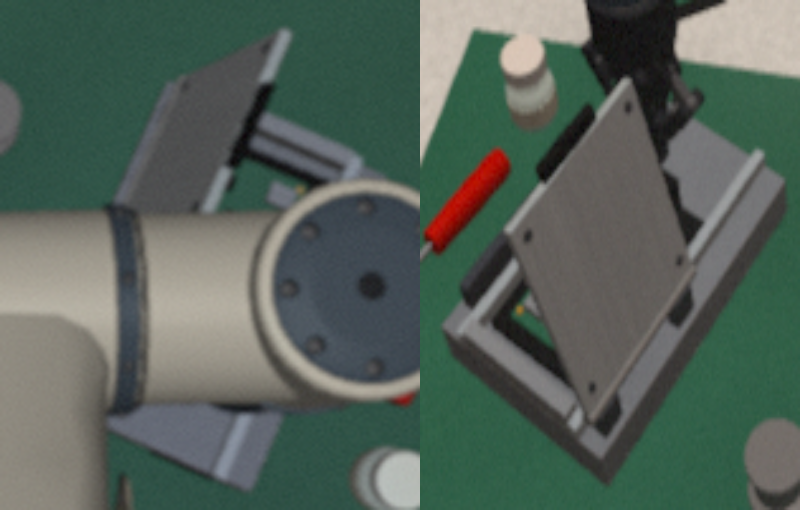

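The carrier is sliding. The scene view still shows a gap to the back stop at about (480,320), and the lid hasn't moved. I'll keep pushing gently.

>>> apply_moves(increments=[0.3,0,0,0,0.3,0,0,0,0.2,0,0,0,0.1,0,0,0,0.1,0,0,0,0.1,0,0,0,0,0,0,0,0,0,0,0])

```text
time: 5.05
tool_pos: [0.5369, -0.1386, 0.0673]
ee_rot: [3.076, -0.641, 0.001]
ft_force: [-0.2, -0.1, -0.3]
grip_width: -0.0002
finger_force: 0.1
```

>>> apply_moves(increments=[0.1,0,0,0,0.1,0,0,0,0.1,0,0,0,0,0,0,0,0,0,0,0,0,0,0,0,0,0,0,0,0,0,0,0])

```text
time: 5.85
tool_pos: [0.5377, -0.1391, 0.0672]
ee_rot: [-3.075, 0.641, 0.006]
ft_force: [-6.8, 3.9, 5.2]
grip_width: -0.0006
finger_force: 3.9
```

>>> apply_moves(increments=[0.1,0,0,0,0.1,0,0,0,0,0,0,0,-0.5,0,0,0,-1,0,0,0,-2,0,0,0,-2,0,-3,0,-1,0,-4,0])

```text
time: 6.65
tool_pos: [0.4788, -0.1142, 0.1362]
ee_rot: [3.075, -0.641, -0.007]
ft_force: [1.5, 1.0, 0.6]
grip_width: 0.0001
finger_force: 0.0
```

>>> apply_moves(increments=[-1,0,-4,0,0,0,-4,0,0,0,-4,0,0,0,-3,0,0,0,0,0,0,0,0,0,0,0,0,0,0,0,0,0])

```text
time: 7.45
tool_pos: [0.472, -0.1106, 0.2861]
ee_rot: [3.075, -0.641, -0.003]
ft_force: [-0.6, 0.1, -0.1]
grip_width: -0.0001
finger_force: 0.0
```

Run:
```python
from h import *
st();a=cam("wrist");b=cam("scene")
W=pts(b)*1000;x=(W[...,:2]-O)@X;y=(W[...,:2]-O)@Y;z=W[...,2]
q=(x>-15)&(x<115)&(z>110)&(z<215)&(y<140)&(y>-60);p=np.polyfit(z[q],y[q],1);print("angle",np.pi/2-np.arctan(-p[0]),np.polyval(p,74))
q=(x>-150)&(x<-30)&(abs(y)<50)&(z>68)&(z<95);print("tab",q.sum(),np.percentile(x[q],[3,50,97]),np.percentile(y[q],[3,50,97]))
cv2.imwrite("pics/5.png",np.hstack([a["image"],cv2.resize(b["image"][130:280,95:245],(288,384))])[:,:,::-1])
```

```text
t 7.45 jig [-140.4   -9.6  286.1] head -0.411 tilt [-0.002  0.001 -1.   ] F [-0.6  0.1 -0.1] w -7.109063585104894e-05
angle 1.3090392473479975 86.62539189714187
tab 3 [-60.11692746 -59.00194346 -58.04690373] [28.5415712  28.88290337 29.46356446]
```

View pics/5.png

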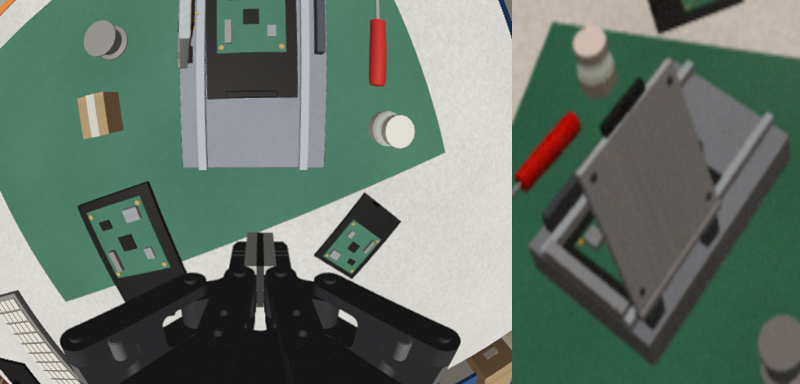

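The carrier is home: the tab's front face is at x ≈ -58 to -59 in the jig frame, and -58 is expected. The bystanders haven't moved. Now I'll go over and to the left of the open lid.

>>> apply_moves(increments=[2,-2.1,0,0,3,-2.1,0,0,3,-2.1,0,0,3,-2.1,0,0,3,-2.1,0,0,2,0,0,0,0,0,0,0,0,0,0,0])

```text
time: 8.35
tool_pos: [0.6613, -0.0783, 0.2861]
ee_rot: [3.075, -0.641, -0.003]
ft_force: [0.1, -0.5, -0.1]
grip_width: 0.0001
finger_force: 0.0
```

Run:
```python
from h import *
st()
```

```text
t 8.35 jig [ 20.1  95.6 286.1] head -0.411 tilt [-0.002  0.001 -1.   ] F [ 0.1 -0.5 -0.1] w 0.00013592302490845535
```

>>> apply_moves(increments=[0,0,2,0,0,0,3,0,0,0,2.6,0,0,1,0,0,0,0.9,0,0,0,0.7,0,0,0,0.6,0,0,0,0,0,0])

```text
time: 9.15
tool_pos: [0.6485, -0.1087, 0.2128]
ee_rot: [-3.075, 0.642, -0.003]
ft_force: [0.4, -0.5, -0.4]
grip_width: 0.0002
finger_force: 0.0
```

>>> apply_moves(increments=[0,0.66,0.23,0,0,0.66,0.23,0,0,0.66,0.24,0,0,0.66,0.24,0,0,0.6,0.36,0,0,0.6,0.36,0,0,0.6,0.36,0,0,0.6,0.36,0])

```text
time: 9.95
tool_pos: [0.628, -0.1543, 0.187]
ee_rot: [3.076, -0.641, -0.0]
ft_force: [1.3, 1.7, 0.8]
grip_width: -0.0003
finger_force: 0.9
```

Run:
```python
from h import *
st();b=cam("scene")
W=pts(b)*1000;x=(W[...,:2]-O)@X;y=(W[...,:2]-O)@Y;z=W[...,2]
q=(x>40)&(x<115)&(z>85)&(z<200)&(y<88)&(y>-60);print(q.sum())
p=np.polyfit(y[q],z[q],1);print("angle",-np.arctan(p[0]),np.polyval(p,83))
cv2.imwrite("pics/6.png",cv2.resize(b["image"][90:300,70:290],None,fx=2.5,fy=2.5)[:,:,::-1])
```

```text
t 9.95 jig [ 20.   12.7 187. ] head -0.411 tilt [-0.  0. -1.] F [1.3 1.7 0.8] w -0.0003000070115998772
2242
angle 0.9429682215384253 81.31514919030948
```

View pics/6.png

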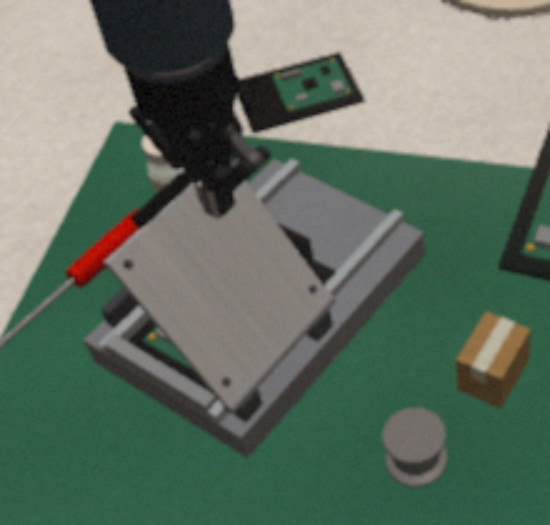

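The lid is following the fingertip at (215,205), and its angle is now 0.94 rad. I'll continue along the arc.

>>> apply_moves(increments=[0,0.52,0.47,0,0,0.52,0.47,0,0,0.52,0.48,0,0,0.52,0.48,0,0,0.41,0.57,0,0,0.41,0.57,0,0,0.41,0.57,0,0,0.41,0.57,0])

```text
time: 10.8
tool_pos: [0.6132, -0.1882, 0.145]
ee_rot: [-3.075, 0.641, 0.0]
ft_force: [0.6, 0.5, 1.7]
grip_width: -0.0001
finger_force: 0.8
```

>>> apply_moves(increments=[0,0.29,0.63,0,0,0.29,0.63,0,0,0.29,0.64,0,0,0.29,0.64,0,0,0.16,0.68,0,0,0.16,0.68,0,0,0.16,0.68,0,0,0.16,0.5,0])

```text
time: 11.6
tool_pos: [0.6062, -0.2042, 0.0941]
ee_rot: [-3.075, 0.641, 0.0]
ft_force: [0.6, 1.9, 1.3]
grip_width: 0.0001
finger_force: 0.7
```

>>> apply_moves(increments=[0,0.1,0.4,0,0,0,0.4,0,0,0,0.3,0,0,0,0.2,0,0,0,0.2,0,0,0,0.1,0,0,0,0,0,0,0,0,0])

```text
time: 12.4
tool_pos: [0.6059, -0.205, 0.0787]
ee_rot: [-3.075, 0.641, 0.0]
ft_force: [0.4, -0.4, -0.0]
grip_width: -0.0003
finger_force: 0.0
```

>>> apply_moves(increments=[0,0,0.1,0,0,0,0.1,0,0,0,0.1,0,0,0,0.1,0,0,0,0,0,0,0,0,0,0,0,0,0,0,0,0,0])

```text
time: 13.2
tool_pos: [0.606, -0.2052, 0.078]
ee_rot: [3.075, -0.639, 0.003]
ft_force: [-6.8, 3.5, 15.1]
grip_width: 0.0001
finger_force: 7.8
```

>>> apply_moves(increments=[0,0,0.1,0,0,0,0.1,0,0,0,0,0,0,0,0,0,0,0,0,0,0,0,0,0,0,0,0,0,0,0,0,0])

```text
time: 14.0
tool_pos: [0.606, -0.2052, 0.0779]
ee_rot: [3.075, -0.639, 0.005]
ft_force: [-10.5, 6.3, 24.6]
grip_width: -0.0004
finger_force: 12.3
```

>>> apply_moves(increments=[0,0,-0.5,0,0,0,-1,0,0,0,-3,0,0,0,-4,0,0,0,-4,0,0,0,-4,0,-3,0,0,0,-4,0,0,0])

```text
time: 14.8
tool_pos: [0.5426, -0.1774, 0.2384]
ee_rot: [-3.075, 0.642, -0.003]
ft_force: [1.2, 1.3, 0.2]
grip_width: -0.0001
finger_force: 0.0
```

>>> apply_moves(increments=[-4,0,0,0,-4,0,0,0,-4,0,0,0,-4,0,0,0,0,0,0,0,0,0,0,0,0,0,0,0,0,0,0,0])

```text
time: 15.6
tool_pos: [0.3957, -0.1137, 0.2376]
ee_rot: [3.075, -0.642, -0.001]
ft_force: [0.6, 0.6, 0.4]
grip_width: -0.0004
finger_force: 0.0
```

Run:
```python
from h import *
st();b=cam("scene");w=cam("wrist")
W=pts(b)*1000;x=(W[...,:2]-O)@X;y=(W[...,:2]-O)@Y;z=W[...,2]
q=(x>-10)&(x<110)&(z>60)&(z<110)&(y<75)&(y>-70)
p=np.polyfit(y[q],z[q],1);print(q.sum(),"angle",-np.arctan(p[0]),np.polyval(p,83),np.polyval(p,-80))
q=(x>-110)&(x<-35)&(abs(y)<50)&(z>68)&(z<95);print("tab",q.sum(),np.percentile(x[q],[3,50,97]),np.percentile(y[q],[3,50,97]))
cv2.imwrite("pics/7.png",np.hstack([w["image"],cv2.resize(b["image"][130:280,95:245],(288,384))])[:,:,::-1])
```

```text
t 15.6 jig [-209.2  -42.9  237.6] head -0.411 tilt [-0.001  0.    -1.   ] F [0.6 0.6 0.4] w -0.0003525574635297311
2790 angle -0.0004347984814650007 79.59534021358473 79.52446805663982
tab 153 [-59.96549471 -53.25622707 -50.70216499] [-27.0804052    3.17789432  29.60254121]
```

View pics/7.png

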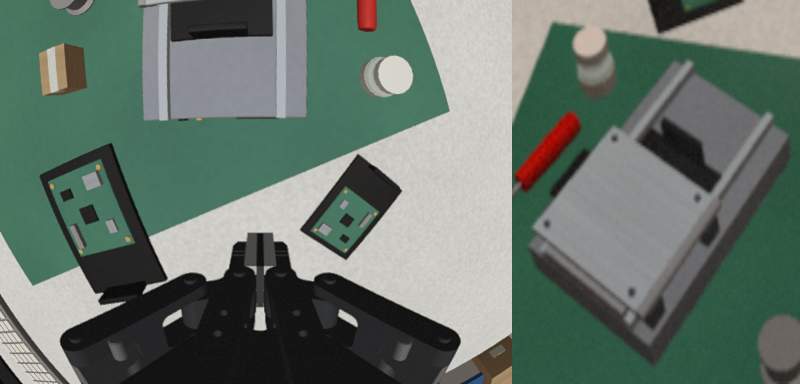

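The lid is level (angle 0.000), the tab is still at the home position, and the jar, driver, carton and spool are where they were. The robot is clear of everything.

```bash
python3 -c "
from bench import env
print(env.job_done())"
```

```text
the job is handed in; nothing more can be done
None
```

The carrier is fully home against the back stop, and the lid was then pushed fully shut over the board (measured level). I handed the job in at about 16 s with the robot touching nothing and the bystanders undisturbed; no verdict was returned.

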